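Change the solder rewinder into gear and lock it

ROBOT

A 6-joint arm with a two-finger parallel gripper is mounted at the origin on the work surface. World frame = base frame: x ahead of the robot, y to its left, z up, the work surface at z = 0. Lengths are in m, angles in degrees, forces in N, time in s.
With the tool pointing down it reaches from about 0.375 to 0.9 m from the base axis. Payload 3.1 kg.
Tool frame: the origin (TCP) lies on the centre line of the jaws, within the pads' length; the fingertips stand 25 mm ahead of it and the grasp point (between the pads) lies 6 mm ahead of it; y points along the fingers, x is the direction in which the jaws open and shut, and the axes are right-handed (so a half turn about y gives the same grasp; the last joint's range is limited). The gripper opens to 87 mm and grips with 3 to 60 N. Pads are 19 mm wide; open, the fingers measure 117 mm over their backs; the gripper's body (75 mm by 190 mm) begins 51 mm behind the grasp point.
Start: joints at [55.033, 30.224, 82.088, -0, 67.689, -10.227], TCP at [0.262, 0.568, 0.248] pointing down, gripper open.
Joint ranges: [-176.69, 176.69], [-43.24, 126.21], [12.49, 139.97], [-82, 262], [0, 151.66], [-163.58, 163.58]. Speed limits (degrees/s): [159.86, 159.86, 180, 180, 180, 180].

INTERFACE

Orientations are given as a 3x3 rotation matrix whose columns are the frame's x, y, z axes.
In Python, from rig import * gives the robot as it stands.
- The arm moves only by the tool play_rows, never from a script. Its argument "commands" is a list of rows, each a list of 2 entries, a list of its own where there are three numbers: the shift along the world's x, y, z in m, then the turn, a rotation vector about the world's x, y, z in rad. A call has 1 to 10 rows; each row is the pose to reach, as a shift and turn from the pose commanded when the call began; what a row does not reach only later rows make up. A row lasts 1/8 s, in which the tool goes at most 62.5 mm and 10.7 degrees, less where a joint would pass 70% of its speed; a pose out of reach is approached as far as the arm can. A call with a gripper value outside its range is refused whole. "gripper" is the finger opening in m, from 0 to 0.087, set as the call begins (left out, the last holds). The fingers move at their own pace and stop on an object; the grip force is fixed at half the most. Time passes only in rows, so rows that repeat a pose let the fingers close. It gives the time, the measured TCP pose, the force and the opening at its end, in the units of the state.
- read_state(): the state, without advancing time (a new reading comes with each control period).
- capture(name): name is "scene" or "top" or "wrist"; returns a dict with "frame" (420x560x3 uint8, red, green, blue), "depth" (420x560 float32, m along the optical axis (not along the pixel's ray), 0 where there is no reading), "mtx" (3x3 intrinsics, pixels), "cam_to_world" (4x4, takes a point from camera to world coordinates); the wrist camera has in their place "hand_eye" (4x4, takes a point from camera to tool coordinates, whose origin is the TCP and whose axes are the tool frame's). Camera axes: x right, y down, z forward; pixel columns grow to the right and rows downward; lengths in m; the calibration is good to about 2 mm. The wrist camera is an equidistant fisheye: a pixel r from the principal point sees the ray r / f radians off the axis. A picture is of the moment at which its call begins: read the wrist's pose just before it.
- hand_in(): hands the job in, once; it reports no verdict.
The state is a dict: "time_s": time; "joint_positions": joint angles; "qvel": joint speeds; "tau": joint torques, N m; "position": TCP position; "tcp_rot": TCP orientation; "force": force on the tool from outside, world axes, zero at the start; "moment": the same for the moment, N m; "opening": opening from 0.0 (shut) to 1.0 (fully open).
Only numpy, scipy, OpenCV 4.12 (cv2) and the standard library are available. Lean on these libraries where they do the work, as an engineer would, in place of code of your own. Each camera call takes 0.05 s, during which the arm holds its last target. There are 200 camera calls.

TASK

Put the solder rewinder into gear: press its black wing knob down lightly while rocking the spindle with it, never forcing tooth against tooth, until the clutch teeth mesh and the knob drops fully home. Then squeeze the latch tab on the lock slider and slide the lock over the knob's collar to the next notch, let the latch spring out, and leave everything beside the machine where it stands.

Things in the scene. Friction and masses are not known exactly. Their poses are not given: they have to be found in the camera images.
- machine: Solder rewinder fixed to the bench: grey gearbox 200 (x) x 340 (y) x 80 mm high; yaw varies. Origin: centre of its underside. In its frame (mm): upright spindle with gear-change knob at x 0, y +50; lock slider at x 0, y -85; a solder reel lies across it at y +150, top at z 144.
- knob_grip (a point): Centre of the knob's black wing, a bar 22 mm thick (point's x), 64 long (y), 36 high (18 above and below); z up. Under it 12 mm of neck (radius 17), then the collar. Grip across the 22 mm from above, fingertips at most 25 mm below this point. It turns with the spindle; 162 mm above the bench when fully raised, 148 when home.
- spindle (a joint): Turn of spindle, knob and collar about the upright axis, rad, counter-clockwise from above positive; 0 = wing's length along the machine's y. Turns without end, friction 0.04 N m. The knob is keyed to it.
- knob (a joint): How far the gear-change knob is pressed down, m. 0 = raised, 0.006 = its clutch teeth stand on the tops of the gear's teeth, 0.014 = fully home, teeth meshed. Stays where it is left: with its weight and friction it goes down at about 1.5 N and up at about 6 N. Starts between 0 and 0.003.
- collar: Knurled steel collar of the knob, radius 42, 14 mm thick; origin: centre of its underside, z up. Under it six blunt teeth 9 mm long, 60 degrees apart, face six alike on the stiff gear below (0.3 N m), whose angle is unknown and never in line at the start. They enter within about 6 degrees of a gap's middle, up to 50 degrees of turn away. Press 5 to 15 N; over 80 N on it is forcing.
- lock (a joint): Travel of the lock slider along the machine's +y, towards the knob, m: 0 = open notch, 0.024 = locked notch, end stop 0.026; friction 1.5 N. Its steel tongue (tip 50 mm from the spindle axis at 0, top 124 mm above the bench) then reaches over the collar; it strikes the collar unless the knob is home to 2 mm.
- lock_grip (a point): In the lock slider's black grip (36 mm in x, 30 in y), 15 mm under its top, 135 mm above the bench; axes as the machine's. Plain face 18 mm to the -x side; on the +x side the grey latch tab (26 wide, 28 high) stands out, its face 26.5 mm from here when out, 18.5 when squeezed in. Pinch grip and tab together from above, along x.
- tab (a joint): How far the latch tab is squeezed in, m: 0 = out, 0.008 = fully in (about 8 N, sprung). Squeezed less than 4.5 mm its tooth sits in the rack's notch and stops the slider. Let go between notches, it rides on the rack and drops into the notch at lock = 0.024 (1.5 mm of play each way).
- rack: Notched steel rail, 18 mm high, on the machine's top plate at the +x side of the lock slider; the latch tooth sits in it. Origin on the top plate under the grip's open position. Over 50 N on it is forcing the latch.
- spool: Bystander: loose white spool of solder, 68 mm across, 52 mm high, left of the machine. Origin at its underside.
- tray: Bystander: loose black parts tray 120 x 90 x 28 mm, left of the machine. Origin at its underside.
- flux: Bystander: white bottle, 54 mm across, 130 mm high, right of the machine. Origin at its underside.
- driver: Bystander: screwdriver about 180 mm long lying right of the machine.

How it is judged (in metres and radians):
On the way, in this order (a step that is already met when the one before it is completed fails the run):
1. the knob is fully home, teeth meshed (value of joint knob above 0.0122 m), for 0.2 s.
2. the lock slider has reached the locked notch and its latch has sprung out (value of joint lock above 0.0215 m and value of joint tab below 0.002 m), for 0.2 s.
At the end, for the whole second after the job is handed in: The knob is home (joint knob above 11.8 mm of 14), the lock slider is in the locked notch (joint lock above 21.5 mm), its latch tab is out (less than 2 mm squeezed), and all is at rest (all of step 2 and value of joint knob above 0.0118 m and velocity of joint each of lock, knob below 0.01 m/s); the robot touches nothing.
It fails at once if clutch teeth or collar forced (more than 80 N) (contact force between collar and anything else above 80 N).
It fails at once if latch forced against the rack (more than 50 N) (contact force between rack and anything else above 50 N).
It fails at once if a bystander pushed more than 30 mm (distance of any of spool, tray, flux, driver from where it was at the start of the episode above 0.03 m).
It also fails if it takes over 48 s, if anything falls off the work surface, if the arm or the gripper's body presses on something with over 40 N, if the wrist force passes 120 N, or if a joint passes its speed limit or range.

## Working session

There is one attempt and no reset: what is moved stays moved. The work goes in short steps, Python scripts to look and compute and a tool call to move; the robot and the scene stay as the last step left them, time stands still between calls to the robot, and variables do not carry over. Pictures are saved under pics/ and viewed, about 8 in all and at most 12, crops included, and the job is handed in when it is done.

Besides the shell and the picture viewer there is one more tool, called after ">>>" as a command line: name --argument value ..., lists and objects as JSON in quotes. play_rows: Moves the arm, as the interface text tells. Its arguments: {"type":"object","properties":{"commands":{"type":"array"},"gripper":{"type":"number"}},"required":["commands"]}

```bash
ls; mkdir -p pics; python3 - <<'E'
from rig import *
import cv2, numpy as np
s=read_state(); print(s)
for n in ["scene","top"]:
    c=capture(n); cv2.imwrite(f"pics/{n}1.png",c["frame"][:,:,::-1]); np.savez(f"{n}1.npz",**c); print(n,c["mtx"],c["cam_to_world"])
E
```

```text
pics
{'time_s': 0.0, 'joint_positions': array([ 5.50320597e+01,  3.02800709e+01,  8.21576965e+01,  1.88630019e-04,
        6.76884860e+01, -1.02258378e+01]), 'qvel': array([ 0.03583053, -0.00893241, -0.00140948,  0.035251  , -0.03178444,
       -0.0133475 ]), 'tau': array([-5.11235085e-04, -4.40044892e+01, -1.76596606e+01,  6.34155096e-02,
        5.80683863e-02, -1.70844100e-04]), 'position': array([0.26114098, 0.56707136, 0.24655246]), 'tcp_rot': array([[ 4.18534324e-01, -1.26538175e-03, -9.08200098e-01],
       [ 9.08198392e-01, -1.80399198e-03,  4.18536051e-01],
       [-2.16799357e-03, -9.99997572e-01,  3.94185105e-04]]), 'force': array([-0.14564051,  0.37465143,  0.56046048]), 'moment': array([0.0137976 , 0.00929251, 0.01870391]), 'opening': 1.0005671406503673}
scene [[484.77871614   0.         277.1786193 ]
 [  0.         484.77871614 207.28843608]
 [  0.           0.           1.        ]] [[ 0.44220653  0.64228332 -0.62603956  1.31833577]
 [ 0.89680357 -0.3275427   0.2974208  -0.30825287]
 [-0.01402627 -0.69295593 -0.72084349  0.98627102]
 [ 0.          0.          0.          1.        ]]
top [[395.18459512   0.         281.07543611]
 [  0.         395.18459512 213.01949605]
 [  0.           0.           1.        ]] [[ 0.02071587 -0.99095332  0.13259853  0.45759852]
 [-0.9994615  -0.02390194 -0.0224814   0.03986743]
 [ 0.02544738 -0.1320614  -0.99091484  1.18392369]
 [ 0.          0.          0.          1.        ]]
```

View pics/scene1.png

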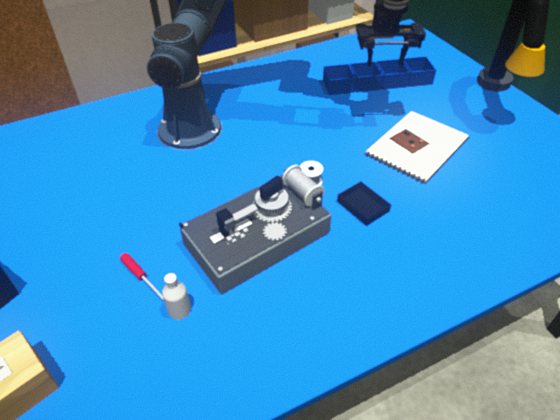

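View pics/top1.png

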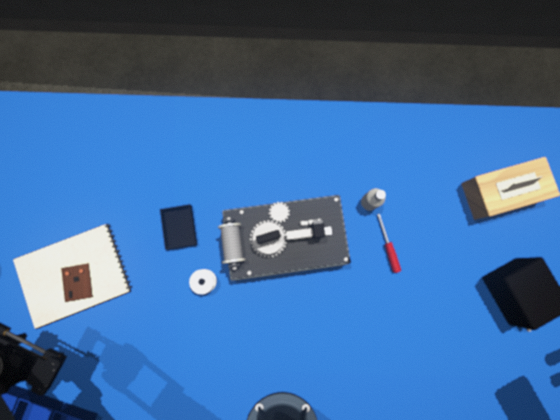

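```bash
cat > h.py <<'E'
import cv2, numpy as np
def cast(c,uv,z):
    K=c["mtx"];T=c["cam_to_world"]
    d=T[:3,:3]@np.linalg.solve(K,[uv[0],uv[1],1]); o=T[:3,3]
    return o+d*(z-o[2])/d[2]
E
python3 - <<'E'
from h import *
c=np.load("top1.npz"); f=c["frame"]
x0,y0=210,185
cr=cv2.resize(f[y0:y0+105,x0:x0+150],None,fx=5,fy=5,interpolation=cv2.INTER_CUBIC)
cv2.imwrite("pics/topcrop.png",cr[:,:,::-1])
s=np.load("scene1.npz"); cr=cv2.resize(s["frame"][150:295,170:340],None,fx=4,fy=4,interpolation=cv2.INTER_CUBIC)
cv2.imwrite("pics/scrop.png",cr[:,:,::-1])
T=c["cam_to_world"];K=c["mtx"]
D=c["depth"]; v,u=np.mgrid[0:420,0:560]
P=np.stack([(u-K[0,2])/K[0,0]*D,(v-K[1,2])/K[1,1]*D,D],-1)@T[:3,:3].T+T[:3,3]
Z=P[...,2]
roi=np.zeros_like(Z,bool);roi[185:290,210:360]=1
m=(Z>.07)&(Z<.2)&roi
r=cv2.minAreaRect(P[m][:,:2].astype(np.float32)); print("machine rect",r)
for lo,hi,name in [(.165,.2,"wing"),(.14,.2,"high")]:
    mm=((Z>lo)&(Z<hi)&roi).astype(np.uint8)
    n,l,st,ce=cv2.connectedComponentsWithStats(mm)
    for i in range(1,n):
        if st[i,4]>15: q=P[l==i]; print(name,st[i],q.mean(0),cv2.minAreaRect(q[:,:2].astype(np.float32)))
E
```

```text
machine rect ((0.5377659201622009, 0.004890128970146179), (0.19978930056095123, 0.35070452094078064), 9.052632331848145)
wing [256 230  25  15 216] [0.53051261 0.04864083 0.1766868 ] ((0.5309087038040161, 0.04849712923169136), (0.022095441818237305, 0.06319855898618698), 18.02599334716797)
high [313 221  13  17 189] [ 0.55533022 -0.08348633  0.14897805] ((0.5563883185386658, -0.08388736844062805), (0.04428249970078468, 0.02986728958785534), 8.2571439743042)
high [223 224  10   3  19] [0.5613126  0.15671879 0.14310861] ((0.5612217783927917, 0.1569405347108841), (0.004705355502665043, 0.02452833577990532), 9.593920707702637)
high [256 230  25  15 247] [0.52962656 0.04839261 0.17304815] ((0.5308418869972229, 0.0487949475646019), (0.03054598905146122, 0.0628606379032135), 8.983054161071777)
high [226 260  11   3  18] [0.46756652 0.14349925 0.14295657] ((0.4673466682434082, 0.14418169856071472), (0.004089100286364555, 0.02698579803109169), 9.267660140991211)
```

View pics/topcrop.png

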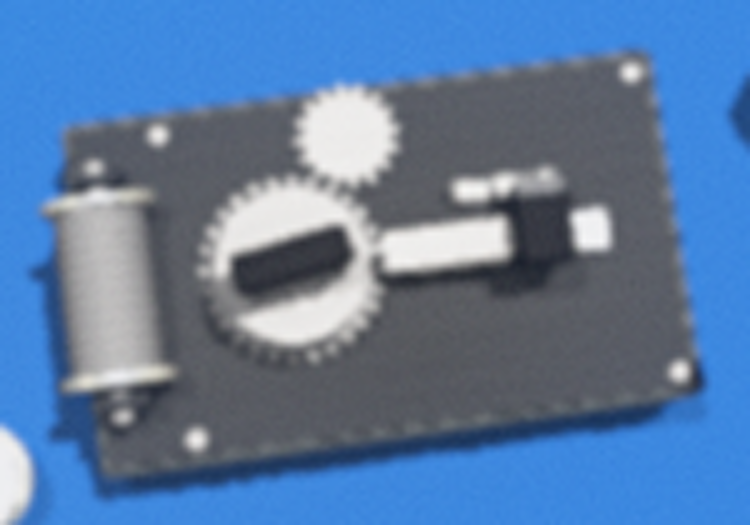

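>>> play_rows --commands '[[[0.027,-0.052,0],[0,0,-0.0825]],[[0.054,-0.104,0],[0,0,-0.165]],[[0.081,-0.156,0],[0,0,-0.2475]],[[0.108,-0.208,0],[0,0,-0.33]],[[0.135,-0.26,0],[0,0,-0.4125]],[[0.162,-0.312,0],[0,0,-0.495]],[[0.189,-0.364,0],[0,0,-0.5775]],[[0.216,-0.416,0],[0,0,-0.66]],[[0.243,-0.468,0],[0,0,-0.7425]],[[0.269,-0.519,0],[0,0,-0.825]]]' --gripper 0.06

```text
time_s: 1.35
position: [0.531, 0.0468, 0.2473]
tcp_rot: [[0.952, -0.0, -0.306], [0.306, 0.0, 0.952], [-0.0, -1.0, 0.0]]
force: [1.3, 0.7, 0.2]
opening: 0.687
```

>>> play_rows --commands '[[[0,0,0],[0,0,0]],[[0,0,0],[0,0,0]]]'

```text
time_s: 1.6
position: [0.5297, 0.0488, 0.247]
tcp_rot: [[0.951, -0.002, -0.308], [0.308, 0.001, 0.951], [-0.002, -1.0, 0.001]]
force: [-0.5, -0.6, -0.8]
opening: 0.688
```

```bash
python3 - <<'E'
from rig import *
from h import *
s=read_state(); print(s["position"],s["tcp_rot"],s["force"],s["opening"])
w=capture("wrist"); print(w["hand_eye"],w["mtx"])
np.savez("w1.npz",R=s["tcp_rot"],p=s["position"],**w)
cv2.imwrite("pics/w1.png",w["frame"][:,:,::-1])
E
```

```text
[0.52966023 0.04882928 0.24699095] [[ 9.51248862e-01 -2.11932826e-03 -3.08417105e-01]
 [ 3.08419289e-01  7.87218400e-04  9.51250189e-01]
 [-1.77321979e-03 -9.99997444e-01  1.40248232e-03]] [-0.45337024 -0.55831452 -0.81796079] 0.6881613064305659
[[ 9.99999294e-01 -9.27494455e-04 -7.42993803e-04 -4.72413699e-04]
 [ 4.52999422e-04 -2.80503684e-01  9.59852842e-01 -1.36880082e-01]
 [-1.09867069e-03 -9.59852501e-01 -2.80503065e-01  7.71536856e-02]
 [ 0.00000000e+00  0.00000000e+00  0.00000000e+00  1.00000000e+00]] [[325.1922621    0.         281.37189281]
 [  0.         325.1922621  207.64317864]
 [  0.           0.           1.        ]]
```

View pics/w1.png

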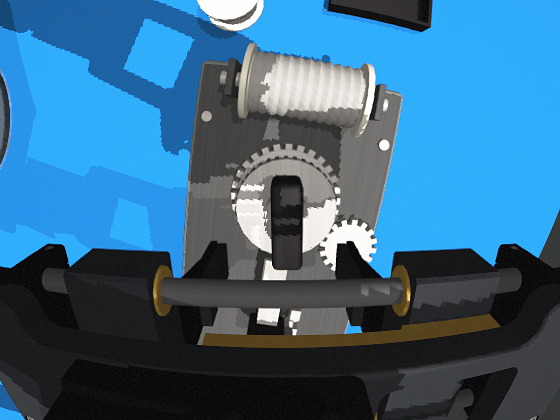

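```bash
cat >> h.py <<'E'
def wpts(w):
    K=w["mtx"];D=w["depth"];v,u=np.mgrid[0:420,0:560].astype(float)
    a=(u-K[0,2])/K[0,0];b=(v-K[1,2])/K[0,0];r=np.hypot(a,b)+1e-9
    P=np.stack([np.tan(r)*a/r*D,np.tan(r)*b/r*D,D],-1)
    H=w["hand_eye"]; P=P@H[:3,:3].T+H[:3,3]
    return P@w["R"].T+w["p"]
E
python3 - <<'E'
from h import *
w=np.load("w1.npz"); P=wpts(w); Z=P[...,2]
m=(Z>.165)&(Z<.185)&(w["depth"]>0); m[:170]=0;m[275:]=0;m[:,:262]=0;m[:,312:]=0
q=P[m]; print(np.percentile(q[:,2],[5,50,95]),q.mean(0))
t=q[q[:,2]>np.percentile(q[:,2],50)-.003]
print(cv2.minAreaRect(t[:,:2].astype(np.float32)))
E
```

```text
[0.17354742 0.17657118 0.17774924] [0.53112725 0.05376992 0.17621908]
((0.5319631695747375, 0.051209740340709686), (0.021784259006381035, 0.06280788779258728), 18.27474594116211)
```

>>> play_rows --commands '[[[0.002,0.0012,-0.02],[0,0,0.005]],[[0.002,0.0012,-0.04],[0,0,0.005]],[[0.002,0.0012,-0.06],[0,0,0.005]],[[0.002,0.0012,-0.075],[0,0,0.005]],[[0.002,0.0012,-0.081],[0,0,0.005]],[[0.002,0.0012,-0.081],[0,0,0.005]]]'

```text
time_s: 2.4
position: [0.5324, 0.0503, 0.1664]
tcp_rot: [[0.949, -0.0, -0.314], [0.314, 0.0, 0.949], [-0.0, -1.0, 0.0]]
force: [-0.9, 0.9, 1.3]
opening: 0.688
```

>>> play_rows --commands '[[[0,0,0],[0,0,0]],[[0,0,0],[0,0,0]],[[0,0,0],[0,0,0]],[[0,0,0],[0,0,0]],[[0,0,0],[0,0,0]],[[0,0,0],[0,0,0]]]' --gripper 0.0

```text
time_s: 3.15
position: [0.533, 0.0498, 0.1668]
tcp_rot: [[0.95, 0.001, -0.313], [0.313, 0.0, 0.95], [0.001, -1.0, -0.0]]
force: [1.1, 1.1, 1.9]
opening: 0.249
```

>>> play_rows --commands '[[[0,0,-0.001],[0,0,0]],[[0,0,-0.002],[0,0,0]],[[0,0,-0.003],[0,0,0]],[[0,0,-0.003],[0,0,0]]]'

```text
time_s: 3.65
position: [0.533, 0.0498, 0.1644]
tcp_rot: [[0.95, 0.001, -0.314], [0.314, -0.0, 0.95], [0.001, -1.0, -0.0]]
force: [-0.9, -0.1, 6.2]
opening: 0.244
```

>>> play_rows --commands '[[[0,0,-0.0005],[0,0,0]],[[0,0,-0.001],[0,0,0]],[[0,0,-0.001],[0,0,0]]]'

```text
time_s: 4.03
position: [0.533, 0.0498, 0.1644]
tcp_rot: [[0.949, 0.002, -0.314], [0.314, -0.0, 0.95], [0.002, -1.0, -0.001]]
force: [-1.5, 1.1, 13.8]
opening: 0.249
```

>>> play_rows --commands '[[[0,0,0.0004],[0,0,0.05]],[[0,0,0.0004],[0,0,0.1]],[[0,0,0.0004],[0,0,0.15]]]'

```text
time_s: 4.4
position: [0.5331, 0.0499, 0.1644]
tcp_rot: [[0.892, 0.002, -0.452], [0.452, 0.0, 0.892], [0.002, -1.0, -0.001]]
force: [0.0, 1.3, 9.8]
opening: 0.25
```

>>> play_rows --commands '[[[0,0,0],[0,0,0.05]],[[0,0,0],[0,0,0.1]],[[0,0,0],[0,0,0.14]]]'

```text
time_s: 4.78
position: [0.5332, 0.0499, 0.1643]
tcp_rot: [[0.82, 0.002, -0.572], [0.572, 0.0, 0.82], [0.002, -1.0, -0.001]]
force: [-0.4, -0.2, 8.6]
opening: 0.25
```

>>> play_rows --commands '[[[0,0,0],[0,0,0.05]],[[0,0,0],[0,0,0.1]],[[0,0,0],[0,0,0.14]]]'

```text
time_s: 5.15
position: [0.5332, 0.0499, 0.1631]
tcp_rot: [[0.732, 0.002, -0.682], [0.682, 0.0, 0.732], [0.001, -1.0, -0.001]]
force: [1.9, 1.5, 1.0]
opening: 0.249
```

>>> play_rows --commands '[[[0,0,0],[0,0,0.05]],[[0,0,0],[0,0,0.1]],[[0,0,0],[0,0,0.14]]]'

```text
time_s: 5.52
position: [0.5332, 0.05, 0.1631]
tcp_rot: [[0.629, 0.002, -0.777], [0.777, 0.0, 0.629], [0.001, -1.0, -0.001]]
force: [1.5, 1.3, 1.1]
opening: 0.251
```

>>> play_rows --commands '[[[0,0,0],[0,0,-0.04]],[[0,0,-0.001],[0,0,-0.06]],[[0,0,-0.002],[0,0,-0.06]],[[0,0,-0.002],[0,0,-0.06]]]'

```text
time_s: 6.02
position: [0.5332, 0.05, 0.1609]
tcp_rot: [[0.676, 0.001, -0.737], [0.737, 0.0, 0.676], [0.001, -1.0, -0.001]]
force: [3.6, 2.2, 0.8]
opening: 0.25
```

>>> play_rows --commands '[[[0,0,-0.001],[0,0,0]],[[0,0,-0.002],[0,0,0]],[[0,0,-0.003],[0,0,0]],[[0,0,-0.004],[0,0,0]],[[0,0,-0.004],[0,0,0]]]'

```text
time_s: 6.65
position: [0.5332, 0.0499, 0.157]
tcp_rot: [[0.676, 0.002, -0.737], [0.737, 0.0, 0.676], [0.001, -1.0, -0.001]]
force: [5.1, 2.9, -0.1]
opening: 0.253
```

>>> play_rows --commands '[[[0,0,-0.0007],[0,0,0]],[[0,0,-0.0012],[0,0,0]],[[0,0,-0.0012],[0,0,0]],[[0,0,-0.0012],[0,0,0]]]'

```text
time_s: 7.15
position: [0.5332, 0.0499, 0.1564]
tcp_rot: [[0.676, 0.002, -0.737], [0.737, 0.0, 0.676], [0.001, -1.0, -0.001]]
force: [3.7, 3.1, 4.9]
opening: 0.249
```

>>> play_rows --commands '[[[0,0,-0.0006],[0,0,0]],[[0,0,-0.0006],[0,0,0]],[[0,0,-0.0002],[0,0,0]],[[0,0,0.0003],[0,0,0]],[[0,0,0.0003],[0,0,0]]]'

```text
time_s: 7.78
position: [0.5332, 0.0499, 0.1564]
tcp_rot: [[0.676, 0.002, -0.737], [0.737, 0.0, 0.676], [0.001, -1.0, -0.001]]
force: [4.1, 3.5, 3.9]
opening: 0.252
```

>>> play_rows --commands '[[[0,0,0],[0,0,0]],[[0,0,0],[0,0,0]],[[0,0,0],[0,0,0]],[[0,0,0],[0,0,0]]]' --gripper 0.07

```text
time_s: 8.28
position: [0.5302, 0.0495, 0.1552]
tcp_rot: [[0.675, -0.005, -0.737], [0.737, -0.0, 0.676], [-0.004, -1.0, 0.004]]
force: [0.2, -0.7, 0.4]
opening: 0.622
```

>>> play_rows --commands '[[[0,0,0.02],[0,0,0]],[[0,0,0.05],[0,0,0]],[[0,0,0.09],[0,0,0]],[[0,0,0.09],[0,0,0]]]'

```text
time_s: 8.78
position: [0.5333, 0.0497, 0.248]
tcp_rot: [[0.675, 0.003, -0.738], [0.738, -0.001, 0.675], [0.002, -1.0, -0.003]]
force: [0.4, 0.3, 0.0]
opening: 0.802
```

>>> play_rows --commands '[[[0.005,-0.033,0],[0,0,-0.17]],[[0.01,-0.067,0],[0,0,-0.34]],[[0.015,-0.1,0],[0,0,-0.51]],[[0.0207,-0.1337,0],[0,0,-0.671]],[[0.0207,-0.1337,0],[0,0,-0.671]],[[0.0207,-0.1337,0],[0,0,-0.671]],[[0.0207,-0.1337,0],[0,0,-0.671]]]'

```text
time_s: 9.65
position: [0.5524, -0.0826, 0.2454]
tcp_rot: [[0.987, -0.002, -0.159], [0.159, 0.001, 0.987], [-0.002, -1.0, 0.001]]
force: [-0.7, -0.5, 0.8]
opening: 0.801
```

```bash
python3 - <<'E'
from rig import *
from h import *
s=read_state(); print(s["position"],s["tcp_rot"][:,0],s["force"],s["opening"])
w=capture("wrist"); w=dict(R=s["tcp_rot"],p=s["position"],**w)
np.savez("w2.npz",**w)
cv2.imwrite("pics/w2.png",w["frame"][:,:,::-1])
P=wpts(w); Z=P[...,2]
for lo,hi in [(.14,.158),(.158,.18)]:
    mm=((Z>lo)&(Z<hi)&(w["depth"]>0)).astype(np.uint8)
    n,l,st,ce=cv2.connectedComponentsWithStats(mm)
    for i in range(1,n):
        if st[i,4]>60: q=P[l==i]; print(lo,st[i],np.median(q[:,2]).round(4),cv2.minAreaRect(q[:,:2].astype(np.float32)))
E
```

```text
[ 0.55237068 -0.08258838  0.24536749] [ 0.98723207  0.15927746 -0.00188129] [-0.69441093 -0.46246426  0.78371137] 0.8011719067327953
0.14 [248  17  74  62 259] 0.1497 ((0.5286744832992554, 0.04062862694263458), (0.015947025269269943, 0.06301736831665039), 63.86824035644531)
0.14 [ 261  198   58   40 2199] 0.1492 ((0.5579527020454407, -0.08200201392173767), (0.044456906616687775, 0.030626097694039345), 8.89211654663086)
0.158 [ 245    0   80   77 2808] 0.1654 ((0.5322727560997009, 0.050134025514125824), (0.022468220442533493, 0.06423436105251312), 47.5811653137207)
```

View pics/w2.png

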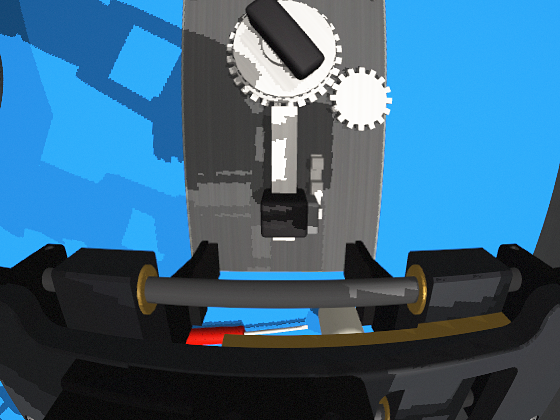

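>>> play_rows --commands '[[[0.001,0,-0.03],[0,0,0]],[[0.001,0,-0.06],[0,0,0]],[[0.001,0,-0.085],[0,0,0]],[[0.001,0,-0.1],[0,0,0]],[[0.001,0,-0.1],[0,0,0]],[[0.001,0,-0.1],[0,0,0]]]'

```text
time_s: 10.45
position: [0.5549, -0.0839, 0.1469]
tcp_rot: [[0.987, 0.002, -0.158], [0.158, -0.001, 0.987], [0.002, -1.0, -0.001]]
force: [0.3, 0.2, -0.1]
opening: 0.804
```

>>> play_rows --commands '[[[0,0,0],[0,0,0]],[[0,0,0],[0,0,0]],[[0,0,0],[0,0,0]],[[0,0,0],[0,0,0]],[[0,0,0],[0,0,0]],[[0,0,0],[0,0,0]],[[0,0,0],[0,0,0]]]' --gripper 0.02

```text
time_s: 11.32
position: [0.5544, -0.0841, 0.1466]
tcp_rot: [[0.988, 0.001, -0.157], [0.157, -0.001, 0.988], [0.001, -1.0, -0.001]]
force: [-0.4, 0.3, 6.3]
opening: 0.412
```

>>> play_rows --commands '[[[-0.0003,0.002,0],[0,0,0]],[[-0.0006,0.004,0],[0,0,0]],[[-0.0009,0.006,0],[0,0,0]],[[-0.0012,0.008,0],[0,0,0]],[[-0.0012,0.008,0],[0,0,0]]]'

```text
time_s: 11.95
position: [0.5532, -0.0764, 0.1466]
tcp_rot: [[0.988, 0.001, -0.158], [0.158, -0.001, 0.988], [0.001, -1.0, -0.001]]
force: [-0.5, -0.6, 5.9]
opening: 0.407
```

>>> play_rows --commands '[[[-0.0003,0.002,0],[0,0,0]],[[-0.0006,0.004,0],[0,0,0]],[[-0.0009,0.006,0],[0,0,0]],[[-0.0012,0.008,0],[0,0,0]],[[-0.0012,0.008,0],[0,0,0]]]'

```text
time_s: 12.58
position: [0.5519, -0.0684, 0.1466]
tcp_rot: [[0.988, 0.001, -0.158], [0.158, -0.001, 0.988], [0.0, -1.0, -0.001]]
force: [-0.9, -0.7, 5.2]
opening: 0.413
```

>>> play_rows --commands '[[[-0.0003,0.002,0],[0,0,0]],[[-0.0006,0.004,0],[0,0,0]],[[-0.0009,0.006,0],[0,0,0]],[[-0.0013,0.008,0],[0,0,0]],[[-0.0013,0.008,0],[0,0,0]]]'

```text
time_s: 13.2
position: [0.5506, -0.0604, 0.1466]
tcp_rot: [[0.987, 0.001, -0.158], [0.158, -0.001, 0.987], [0.0, -1.0, -0.001]]
force: [-0.5, -0.3, 5.4]
opening: 0.412
```

>>> play_rows --commands '[[[0,0,0],[0,0,0]],[[0,0,0],[0,0,0]],[[0,0,0],[0,0,0]],[[0,0,0],[0,0,0]],[[0,0,0],[0,0,0]]]' --gripper 0.07

```text
time_s: 13.82
position: [0.5495, -0.0597, 0.1455]
tcp_rot: [[0.988, -0.002, -0.157], [0.157, 0.001, 0.988], [-0.002, -1.0, 0.001]]
force: [-0.3, -1.2, 0.9]
opening: 0.793
```

>>> play_rows --commands '[[[0,0,0.03],[0,0,0]],[[0,0,0.06],[0,0,0]],[[0,0,0.1],[0,0,0]],[[0,0,0.1],[0,0,0]],[[0,0,0.1],[0,0,0]],[[0,0,0.1],[0,0,0]]]'

```text
time_s: 14.58
position: [0.5494, -0.0596, 0.2446]
tcp_rot: [[0.988, -0.003, -0.157], [0.157, 0.001, 0.988], [-0.003, -1.0, 0.002]]
force: [-0.1, -0.2, -0.4]
opening: 0.807
```

```bash
python3 - <<'E'
from rig import *
from h import *
s=read_state(); print(s["position"],s["force"],s["opening"])
w=capture("wrist"); w=dict(R=s["tcp_rot"],p=s["position"],**w)
cv2.imwrite("pics/w3.png",cv2.resize(w["frame"][0:290,170:400],None,fx=2,fy=2)[:,:,::-1])
P=wpts(w); Z=P[...,2]
for lo,hi in [(.14,.158),(.158,.18)]:
    mm=((Z>lo)&(Z<hi)&(w["depth"]>0)).astype(np.uint8)
    n,l,st,ce=cv2.connectedComponentsWithStats(mm)
    for i in range(1,n):
        if st[i,4]>60: q=P[l==i]; print(lo,st[i],np.median(q[:,2]).round(4),cv2.minAreaRect(q[:,:2].astype(np.float32)))
E
```

```text
[ 0.54944754 -0.0595703   0.24459662] [-0.13452263 -0.23451328 -0.37108671] 0.8070945027372937
0.14 [ 260  197   59   40 2221] 0.1492 ((0.5540613532066345, -0.057876814156770706), (0.044599499553442, 0.029857881367206573), 9.138703346252441)
0.158 [ 244   23   80   87 3011] 0.1654 ((0.532158613204956, 0.050488557666540146), (0.022628679871559143, 0.06433200091123581), 47.72718048095703)
```

View pics/w3.png

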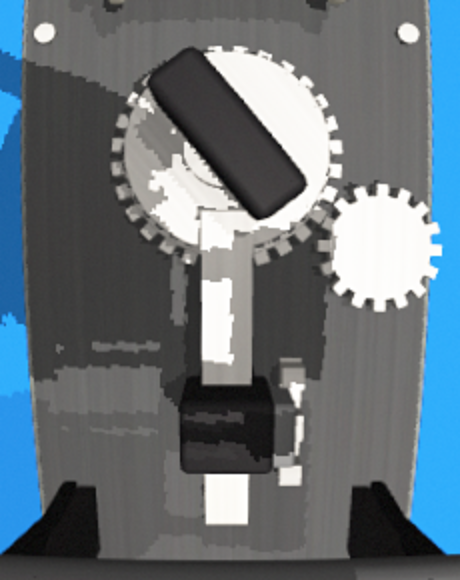

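The lock moved 24.4 mm. The grip plus tab measures 44.6 mm, so the latch is out. The tongue overlaps the collar and the knob stayed down. Handing in.

```bash
python3 -c "
from rig import *
print(hand_in(), read_state()['time_s'])"
```

```text
the job is handed in; nothing more can be done
the job is handed in; nothing more can be done
```

The rewinder is in gear and locked, and the job is handed in after about 15 s of the 48 s allowed. `hand_in()` gives no verdict, so this rests on my own last checks.

- **Knob:** I gripped the wing and lowered it until the teeth stood on each other. I then turned the spindle under about 9 N until they dropped in, and eased the knob down. It stopped 8.0 mm below tooth-top contact, as expected for fully home. The highest press I read was about 14 N. I turned in one direction for about 33 degrees, about 8 of them after the teeth dropped in, then back a few degrees before pressing home.
- **Lock:** I pinched the grip and tab to 36 mm (tab fully in), slid the lock along the machine's +y, and let go.
- **Last checks (wrist camera):**
  - The lock had moved 24.4 mm.
  - Grip and tab measured 44.6 mm across, so the latch is fully out.
  - The tongue lies over the collar.
  - The wing top stayed at the same height after locking.
  - The gripper was clear above, with no contact force.
- **Not re-checked:** I did not re-measure the bystander objects at the end. The arm never went down near them.

No check failed or disagreed beyond the 1–3 mm scatter between the cameras and the measured arm position.

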